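# Clamp the polishing spindle in its bench cradle

### The arm

A 6-joint arm with a two-finger parallel gripper is mounted at the origin on a cart in front of the work surface, level with it; the furniture and walls round the work are solid. World frame = base frame: x ahead of the robot, y to its left, z up, the work surface at z = 0. Lengths are in m, angles in rad, forces in N, time in s.
With the tool pointing down it reaches from about 0.275 to 1 m from the base axis. Payload 8.4 kg.
Tool frame: the origin (TCP) lies on the centre line of the jaws, within the pads' length; the fingertips stand 22 mm ahead of it and the grasp point (between the pads) lies 3 mm ahead of it; y points along the fingers, z is the direction in which the jaws open and shut, and the axes are right-handed (so a half turn about y gives the same grasp; the last joint's range is limited). The gripper opens to 85 mm and grips with 20 to 120 N. Pads are 22 mm wide; open, the fingers measure 114 mm over their backs; the gripper's body (76 mm by 85 mm) begins 54 mm behind the grasp point. The pads swing forward as they close: fully open they stand 13 mm farther back than shut.
Start: joints at [1.195, 0.353, 1.633, -0, 1.155, -0.002], TCP at [0.228, 0.582, 0.253] pointing down, gripper open.
Joint ranges: [-2.63, 2.63], [-0.92, 2.1], [0.06, 2.66], [-1.3, 4.44], [0, 2.69], [-3.02, 3.02]. Speed limits (rad/s): [2.22, 2.22, 2.79, 3.14, 3.14, 3.14].

### API

Orientations are given as a rotation vector (axis times angle).
In Python, from cell import robot gives the robot as it stands. The module is installed in compiled form; this text tells all that it offers.
- The arm moves only by the shell command python3 -m crank 'ROWS' [FORCE]. ROWS is JSON, a list of rows, each an object of numbers: "x", "y", "z": the shift along the tool's x, y, z in m; "twist": the turn about the tool's y in degrees; "claw": the finger opening in m, from 0 to 0.0854. In form: [{"x": .., "y": .., "z": .., "twist": .., "claw": ..}, ...]. A call has 1 to 10 rows; each row shifts and turns the commanded pose from where the row before left it, along the tool's axes as they then stand; what a row does not reach is not made up. A row lasts 1/12 s, in which the tool goes at most 41.7 mm and 7.16 degrees, less where a joint would pass 70% of its speed; a pose out of reach is approached as far as the arm can. A call with a gripper value outside its range is refused whole. The fingers move at their own pace and stop on an object; FORCE is the grip in N (left out, the last holds). Time passes only in rows, so rows that do not move let the fingers close. It gives the time, the measured TCP pose, the force and the opening at its end, in the units of the state.
- robot.read_state(): the state, without advancing time (a new reading comes with each control period).
- robot.camera(name): name is "scene" or "side" or "wrist"; returns the picture (480x640x3 uint8, red, green, blue); there is no depth.
- robot.camera_info(name): a dict with "fx", "fy", "cx", "cy" (pixels), "world_to_cam" (4x4, takes a point from world to camera coordinates); the wrist camera has in their place "mount" (4x4, takes a point from camera to tool coordinates, whose origin is the TCP and whose axes are the tool frame's). Camera axes: x right, y up, looking along -z (the intrinsics and any distortion apply to the point x, -y, -z); pixel columns grow to the right and rows downward; lengths in m; the calibration is good to about 2 mm. A picture is of the moment at which its call begins: read the wrist's pose just before it. camera_info takes no time and is no camera call.
- robot.close_job(): hands the job in, once; it reports no verdict.
The state is a dict: "t": time; "joint_pos": joint angles; "qvel": joint speeds; "effort": joint torques, N m; "tool_pos": TCP position; "tool_rot": TCP orientation; "contact_force": force on the tool from outside, world axes, zero at the start; "wrist_torque": the same for the moment, N m; "grip_width": opening from 0.0 (shut) to 1.0 (fully open).
Only numpy, scipy, OpenCV 4.12 (cv2) and the standard library are available. Lean on these libraries where they do the work, as an engineer would, in place of code of your own. Each camera call takes 0.05 s, during which the arm holds its last target.

### The job

First push the polishing spindle along its cradle until its shoulder is fully home against the clamp block. Then swing the clamp's hinged half over the spindle's tube until it is fully closed, and last swing the bolt fully upright into the slot of the hinged half. Leave the jar, the tin and the ring beside the cradle where they are.

Things in the scene. Friction and masses are not known exactly. Their poses are not given: they have to be found in the camera images.
- clamp: The cradle, grey metal, fixed to the bench. Origin under the middle of the clamp block, on the bench top (z = 0). y runs along the spindle toward its nose (robot's left at yaw 0; the motor is to the right), x across it toward the cap's hinge (away from the robot at yaw 0). Spindle axis: x = 0, 44 mm up. The clamp block is a V-block 52 mm wide in x, y from -16 to +16 mm, 44 mm high.
- clamp_face (a point): Point on the spindle axis in the plane of the clamp block's face (y = -16 mm of the cradle) against which the spindle's shoulder stops. The V-rest behind it, which carries the motor, is 62 mm wide, 36 mm high, y from -82 to -40 mm; the base plate (84 mm wide, 10 mm high) ends at y = -84 mm.
- spindle_shoulder (a point): Shoulder of the loose polishing spindle (0.3 kg) lying in the V-blocks: front face of its aluminium motor, 36 mm thick, 70 mm long; point on the axis. In front (+y of the cradle) a steel tube 24 mm thick, 80 mm long, lies in the clamp block, then a chuck and felt wheel. At the start 12 to 30 mm from the clamp face; slides along y under 1 to 5 N; home when it touches the face.
- spindle_tail (a point): Centre of the flat round rear end (36 mm across, 44 mm above the bench) of the spindle's motor, 70 mm behind the shoulder: the place to push, toward +y of the cradle. When home it is 86 mm from the cradle's origin, just past the V-rest and base plate.
- cap_hinge (a point): Hinge line of the cap, the clamp's hinged half: parallel to the cradle's y axis, at x = +34 mm, 44 mm above the bench. Room overhead: a long lamp hood hangs behind, its front edge at world x = 0.74, from 0.24 m above the bench; a magnifier on an arm hangs 0.5 m above the bench at x = 0.55 to 0.65, from y = 0.2 to the left.
- cap_ear (a point): Middle of the outer (upper when closed) face of the forked ear at the cap's free end, 67 mm from the hinge line, 8 mm outside the plane through it. The cap is 28 mm wide in y and ends 78 mm from the hinge line. Arch over the tube: 14 to 54 mm from the hinge line, 20 mm high outside. Ear: 8 mm thick, 50 to 78 mm, with a 9 mm wide open slot. Closed: at x = -33 mm of the cradle, 52 mm up.
- cap (a joint): Angle of the cap, the clamp's hinged half (rad): 0 fully closed, lying over the tube toward -x; 1.57 straight up; at the start 1.65 to 2.0, leaning back from the tube; stop at 2.3. Stiff hinge (0.05 N m, about 1 N at the ear): it stays where it is left.
- bolt_pivot (a point): Pivot line of the swing bolt: parallel to the cradle's y axis, at x = -34 mm, 18 mm above the bench.
- bolt_nut (a point): Middle of the bolt's round dark nut, on the bolt's axis 43 mm from the pivot. The nut is 19 mm across and reaches from 36 to 48 mm from the pivot; the bolt is 6 mm thick and ends 54 mm from the pivot. Upright, the nut sits 2 mm above the ear of the closed cap; if the bolt is put upright first, its nut blocks the cap.
- bolt (a joint): Angle of the swing bolt (rad): 0 upright (stop), in the slot of the closed cap; grows as it leans outward, to -x, away from the clamp; at the start 0.55 to 0.8; stop at 1.2. Stiff pivot (0.025 N m, about 0.6 N at the nut): it stays where it is left.
- glass_jar: Bystander: small glass jar with black lid, 45 mm wide, 40 mm high, standing off the nose end of the spindle. Origin at its foot.
- parts_tin: Bystander: round tin, 39 mm wide, 22 mm high, off the nose end of the spindle. Origin at its foot.
- brass_ring: Bystander: brass ring, 30 mm wide, 19 mm high, behind the V-rest on the hinge side. Origin at its foot.
- spindle_nose (a point): Front end of the spindle's 24 mm tube, on the axis, 80 mm in front of the shoulder; the chuck and a 22 mm felt wheel reach 29 mm farther.
There are look-alikes about, which are no part of the job. Leave any orange look-alike of the clamp alone.

How it is judged:
By the outcome, as a careful person would: the job done as asked, in the order asked, and still so for the second after the job is handed in, with the robot touching nothing.
It also fails if it takes over 56 s, if anything falls off the work surface, if the arm or the gripper's body presses on something with over 40 N, if the wrist force passes 120 N, or if a joint passes its speed limit or range.

## Working session

There is one attempt and no reset: what is moved stays moved. The work goes in short steps, Python scripts to look and compute and a shell command to move; the robot and the scene stay as the last step left them, time stands still between calls to the robot, and variables do not carry over. Pictures are saved under pics/ and viewed, and the job is handed in when it is done.

```bash
mkdir -p pics; ls
python3 - <<'E'
from cell import robot
import cv2, numpy as np
np.set_printoptions(precision=4,suppress=True)
s=robot.read_state(); print(s)
for n in ("scene","side","wrist"):
    im=robot.camera(n); cv2.imwrite(f"pics/{n}0.png",im[:,:,::-1]); print(n,robot.camera_info(n))
E
```

```text
pics
{'t': 0.0, 'joint_pos': array([ 1.1946,  0.3536,  1.6341,  0.    ,  1.1552, -0.0024]), 'qvel': array([ 0.0008, -0.0005,  0.0008,  0.0004,  0.0002,  0.0002]), 'effort': array([ -0.0004, -60.5259, -34.2069,  -0.    ,   0.0096,  -0.    ]), 'tool_pos': array([0.228 , 0.5814, 0.2526]), 'tool_rot': array([-1.5522,  0.2935, -0.2931]), 'contact_force': array([-0.3963, -1.0126, -0.3388]), 'wrist_torque': array([-0.0427,  0.0071, -0.0253]), 'grip_width': 1.0034268006001623}
scene {'fx': 533.2733046378701, 'fy': 533.2733046378701, 'cx': 324.0970975506639, 'cy': 232.86684229784902, 'world_to_cam': array([[-0.5968, -0.8023, -0.0076,  0.3787],
       [ 0.4907, -0.3725,  0.7877, -0.2845],
       [-0.6349,  0.4664,  0.616 , -0.5773],
       [ 0.    ,  0.    ,  0.    ,  1.    ]])}
side {'fx': 572.174016466482, 'fy': 572.174016466482, 'cx': 315.2991707257798, 'cy': 240.3098884924044, 'world_to_cam': array([[ 0.9252, -0.3794,  0.0065, -0.4526],
       [ 0.1508,  0.3835,  0.9112, -0.1619],
       [-0.3482, -0.842 ,  0.412 , -0.9402],
       [ 0.    ,  0.    ,  0.    ,  1.    ]])}
wrist {'fx': 351.98353509791804, 'fy': 351.98353509791804, 'cx': 321.3696235026657, 'cy': 244.926873631652, 'mount': array([[ 0.0003, -0.9618, -0.2737, -0.0701],
       [ 0.0014,  0.2737, -0.9618, -0.1224],
       [ 1.    , -0.0001,  0.0015,  0.0001],
       [ 0.    ,  0.    ,  0.    ,  1.    ]])}
```

View pics/scene0.png

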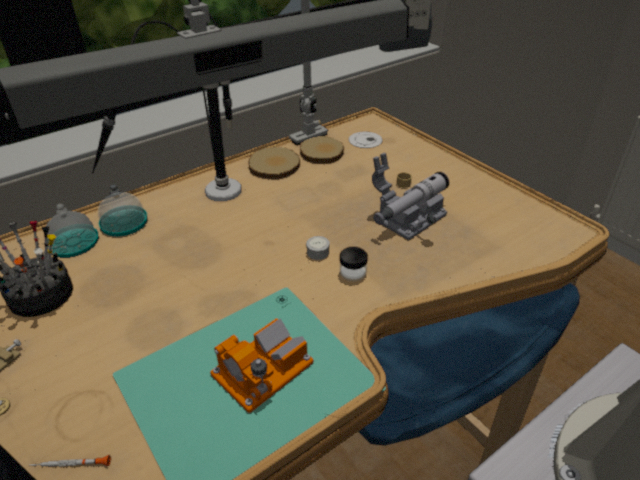

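View pics/side0.png

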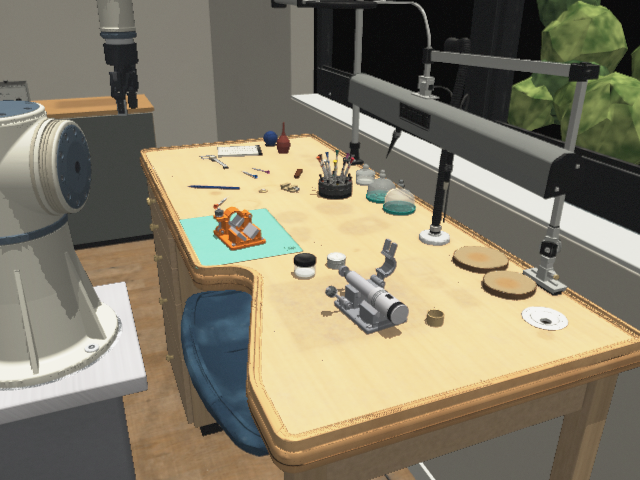

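View pics/wrist0.png

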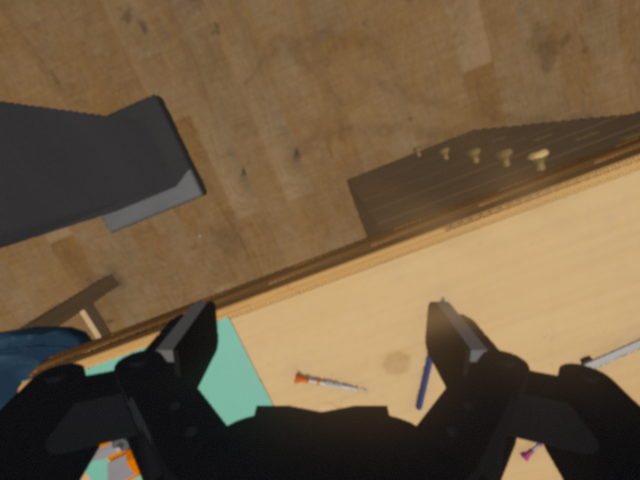

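The grey clamp with the spindle is at scene (410,205) and side (372,300). The orange one on the mat, at scene (262,362) and side (240,228), is the look-alike. Next I'll enlarge the grey one.

```bash
cat > h.py <<'E'
import numpy as np, cv2
from cell import robot
from scipy.spatial.transform import Rotation as R
np.set_printoptions(precision=4,suppress=True)
def cam(n,state=None):
    i=robot.camera_info(n)
    if n=="wrist":
        T=np.eye(4);T[:3,:3]=R.from_rotvec(state["tool_rot"]).as_matrix();T[:3,3]=state["tool_pos"]
        W=np.linalg.inv(T@i["mount"])
    else: W=i["world_to_cam"]
    return i,W
def ray(n,u,v,state=None):
    i,W=cam(n,state); d=np.array([(u-i["cx"])/i["fx"],-(v-i["cy"])/i["fy"],-1.])
    Rm=W[:3,:3]; return -Rm.T@W[:3,3], Rm.T@d/np.linalg.norm(d)
def onz(n,u,v,z,state=None):
    o,d=ray(n,u,v,state); return o+d*(z-o[2])/d[2]
def proj(n,p,state=None):
    i,W=cam(n,state); c=W[:3,:3]@np.asarray(p)+W[:3,3]
    return np.array([i["cx"]+i["fx"]*c[0]/-c[2], i["cy"]-i["fy"]*c[1]/-c[2]])
def tri(rays):
    A=np.zeros((3,3));b=np.zeros(3)
    for o,d in rays:
        P=np.eye(3)-np.outer(d,d);A+=P;b+=P@o
    x=np.linalg.solve(A,b); return x,[np.linalg.norm((np.eye(3)-np.outer(d,d))@(x-o)) for o,d in rays]
def crop(src,x0,y0,w,h,k,dst):
    im=cv2.imread(src)[y0:y0+h,x0:x0+w]; cv2.imwrite(dst,cv2.resize(im,None,fx=k,fy=k,interpolation=cv2.INTER_CUBIC))
E
python3 -c "
from h import *
crop('pics/scene0.png',340,140,130,100,6,'pics/s0c.png')
crop('pics/side0.png',310,225,150,112,5,'pics/d0c.png')"
```

```text
(no output)
```

View pics/s0c.png

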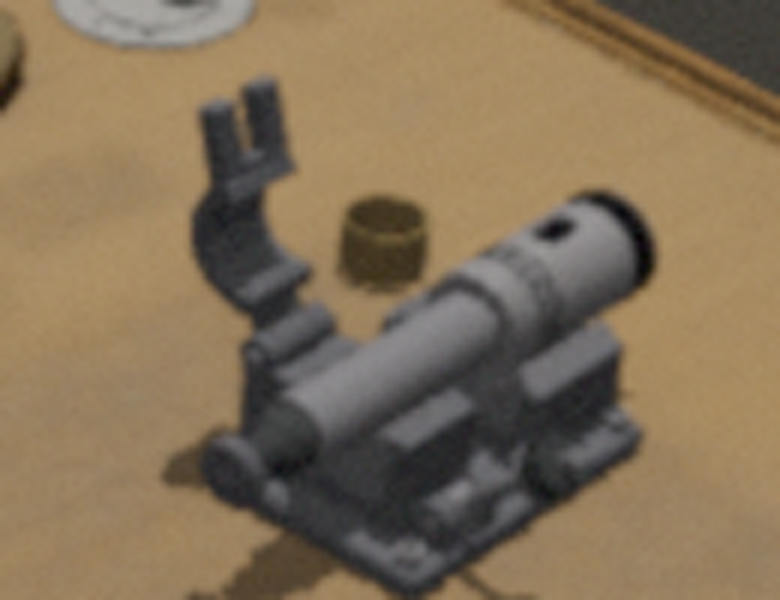

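View pics/d0c.png

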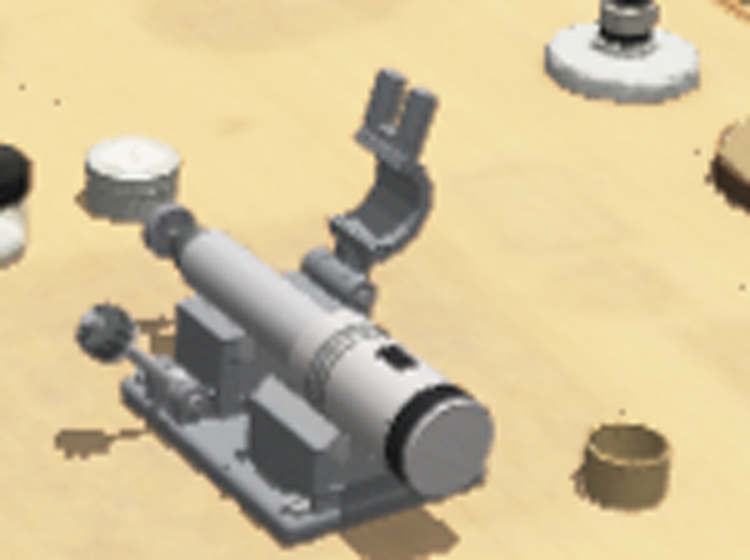

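Run:
```python
from h import *
S=lambda u,v:(340+u/6-.4,140+v/6-.4)
D=lambda u,v:(310+u/5-.4,225+v/5-.4)
print("tail(side,z44)",onz("side",*D(448,450),.044))
print("corner -x-y side z0",onz("side",*D(286,543),0), "scene z10", onz("scene",*S(640,432),.01))
print("corner -x+y scene z0",onz("scene",*S(412,598),0),"side z10",onz("side",*D(123,380),.01))
print("nut tri",tri([ray("side",*D(106,333)),ray("scene",*S(552,470))]))
print("eartip near(-y) tri",tri([ray("side",*D(424,92)),ray("scene",*S(262,84))]))
print("eartip far tri",tri([ray("side",*D(388,73)),ray("scene",*S(218,104))]))
print("wheel tri",tri([ray("side",*D(168,231)),ray("scene",*S(232,470))]))
# hinge ends
print("hinge +y scene z44",onz("scene",*S(254,350),.044),"hinge -y side",onz("side",*D(362,292),.044))
print("jar scene",onz("scene",353,277,0),"tin",onz("scene",318,257,0),"ring",onz("scene",*S(383,285),0))
```

```text
tail(side,z44) [ 0.5489 -0.2141  0.044 ]
corner -x-y side z0 [ 0.5071 -0.1844  0.    ] scene z10 [ 0.5047 -0.1824  0.01  ]
corner -x+y scene z0 [ 0.4963 -0.0801  0.    ] side z10 [ 0.4929 -0.0811  0.01  ]
nut tri (array([ 0.4741, -0.1071,  0.0471]), [np.float64(7.28701218562556e-05), np.float64(7.287012185621179e-05)])
eartip near(-y) tri (array([ 0.5976, -0.1026,  0.1166]), [np.float64(0.00012944674014558408), np.float64(0.00012944674014553651)])
eartip far tri (array([ 0.5944, -0.0833,  0.1172]), [np.float64(0.0007827071378736825), np.float64(0.0007827071378735991)])
wheel tri (array([ 0.5305, -0.0382,  0.0438]), [np.float64(0.0009401054551760743), np.float64(0.0009401054551761392)])
hinge +y scene z44 [ 0.5731 -0.0836  0.044 ] hinge -y side [ 0.5741 -0.1087  0.044 ]
jar scene [0.4794 0.0576 0.    ] tin [0.5531 0.0733 0.    ] ring [ 0.6227 -0.1879  0.    ]
```

Run:
```python
from h import *
s=robot.read_state(); M=R.from_rotvec(s["tool_rot"]).as_matrix(); print(M)
yaw=.105; x=np.array([np.cos(yaw),np.sin(yaw),0]);z=np.array([-np.sin(yaw),np.cos(yaw),0])
T=np.c_[x,[0,0,-1],z]
print(np.degrees(R.from_matrix(M.T@T).as_rotvec()))
d=np.array([.53,-.20,.27])-s["tool_pos"]; print(M.T@d, T.T@d)
```

```text
[[ 0.9309 -0.0004  0.3651]
 [-0.3651 -0.001   0.9309]
 [-0.     -1.     -0.001 ]]
[  0.058  -27.4327  -0.0154]
[ 0.5664 -0.0166 -0.6173] [ 0.2183 -0.0172 -0.8089]
```

```bash
python3 -m crank '[{"twist":-6.85,"claw":0,"z":-0.01},{"twist":-6.85,"claw":0,"z":-0.02},{"twist":-6.85,"claw":0,"z":-0.03},{"twist":-6.85,"claw":0,"z":-0.03},{"z":-0.04,"x":0.007,"claw":0},{"z":-0.04,"x":0.007,"claw":0},{"z":-0.04,"x":0.007,"claw":0},{"z":-0.04,"x":0.007,"claw":0},{"z":-0.04,"x":0.007,"claw":0},{"z":-0.04,"x":0.007,"claw":0}]' 30
```

```text
$[0]: bad value
```

```bash
python3 -m crank '[{"x":0.0,"y":0.0,"z":-0.01,"twist":-6.85,"claw":0.0},{"x":0.0,"y":0.0,"z":-0.02,"twist":-6.85,"claw":0.0},{"x":0.0,"y":0.0,"z":-0.03,"twist":-6.85,"claw":0.0},{"x":0.0,"y":0.0,"z":-0.03,"twist":-6.85,"claw":0.0},{"x":0.007,"y":0.0,"z":-0.04,"twist":0.0,"claw":0.0},{"x":0.007,"y":0.0,"z":-0.04,"twist":0.0,"claw":0.0},{"x":0.007,"y":0.0,"z":-0.04,"twist":0.0,"claw":0.0},{"x":0.007,"y":0.0,"z":-0.04,"twist":0.0,"claw":0.0},{"x":0.007,"y":0.0,"z":-0.04,"twist":0.0,"claw":0.0},{"x":0.007,"y":0.0,"z":-0.04,"twist":0.0,"claw":0.0}]' 30
```

```text
t: 0.98
tool_pos: [0.2817, 0.2573, 0.2532]
tool_rot: [-1.569, -0.083, 0.083]
contact_force: [1.2, 0.3, 0.6]
grip_width: 0.002
```

```bash
python3 -m crank '[{"x":0.014,"y":0.0,"z":-0.039,"twist":0.0,"claw":0.0},{"x":0.014,"y":0.0,"z":-0.039,"twist":0.0,"claw":0.0},{"x":0.014,"y":0.0,"z":-0.039,"twist":0.0,"claw":0.0},{"x":0.014,"y":0.0,"z":-0.039,"twist":0.0,"claw":0.0},{"x":0.014,"y":0.0,"z":-0.039,"twist":0.0,"claw":0.0},{"x":0.014,"y":0.0,"z":-0.039,"twist":0.0,"claw":0.0},{"x":0.014,"y":0.0,"z":-0.039,"twist":0.0,"claw":0.0},{"x":0.014,"y":0.0,"z":-0.039,"twist":0.0,"claw":0.0},{"x":0.014,"y":0.0,"z":-0.039,"twist":0.0,"claw":0.0},{"x":0.0,"y":0.0,"z":0.0,"twist":0.0,"claw":0.0}]'
python3 - <<'E'
from h import *
import json
robot.camera("wrist")
s=robot.read_state(); im=robot.camera("wrist"); cv2.imwrite("pics/w1.png",im[:,:,::-1])
np.save("w1.npy",np.r_[s["tool_pos"],s["tool_rot"]]); print(s["tool_pos"],s["tool_rot"],s["qvel"],s["joint_pos"])
E
```

```text
t: 1.82
tool_pos: [0.4466, -0.0824, 0.2536]
tool_rot: [-1.572, -0.081, 0.077]
contact_force: [-0.8, 0.3, -0.5]
grip_width: -0.001
[ 0.4449 -0.08    0.2532] [-1.57   -0.0786  0.078 ] [ 0.0647 -0.0296  0.05    0.0218  0.0194  0.0445] [-0.1807  0.079   1.9873 -0.0006  1.0749 -1.8509]
```

View pics/w1.png

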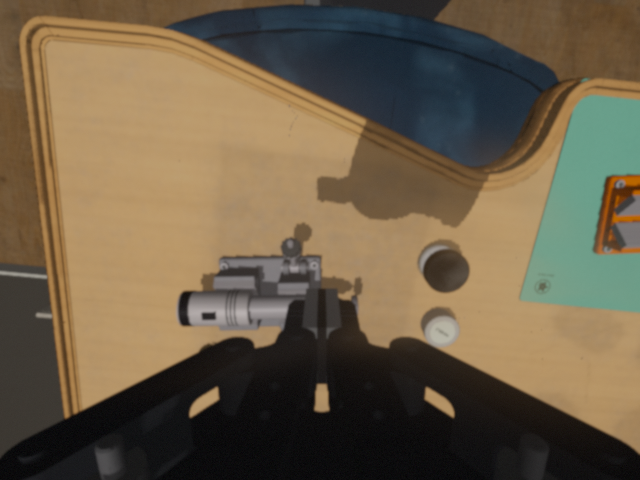

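```bash
python3 -c "
from h import *
crop('pics/w1.png',170,220,200,150,4,'pics/w1c.png')"
```

```text
(no output)
```

View pics/w1c.png

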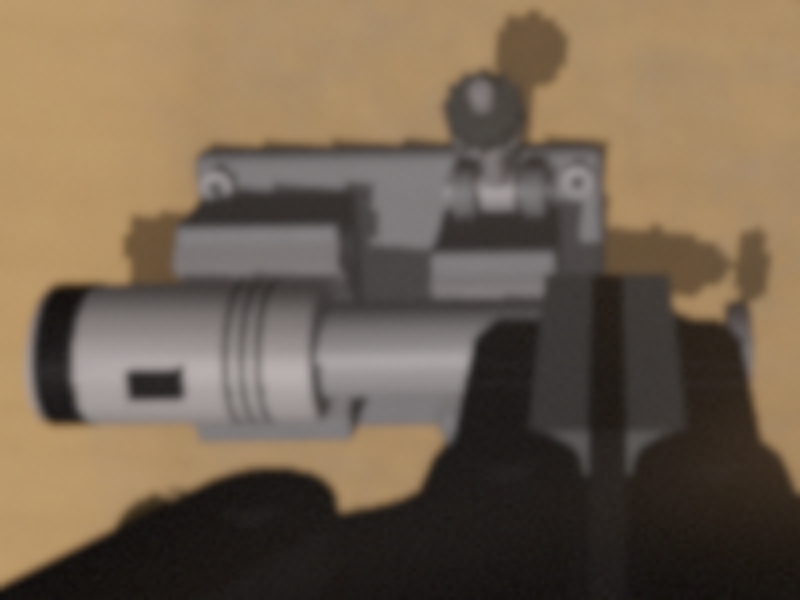

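```bash
cat >> h.py <<'E'
def st(f):
    a=np.load(f); return {"tool_pos":a[:3],"tool_rot":a[3:]}
E
python3 - <<'E'
from h import *
s=st("w1.npy")
C=lambda u,v:(170+u/4-.4,220+v/4-.4)
O=np.array([.538,-.0975]);yaw=.105
ex=np.array([np.cos(yaw),np.sin(yaw)]);ey=np.array([-ex[1],ex[0]])
for n,u,v,z in [("base -y",203,152,.01),("base +y",604,150,.01),("Vrest -x -y",174,248,.036),("Vrest +y",345,252,.036),("block -y",432,268,.044),("block+y",556,268,.044),
 ("motor top edge L",80,290,.044),("motor top edge R",315,294,.044),("motor bot L",80,421,.044),("motor bot R",315,419,.044),("tail",33,352,.044),("shoulder",318,352,.060),("nut",483,100,.051),("boltpiv",497,190,.018)]:
    p=onz("wrist",*C(u,v),z,s); d=p[:2]-O
    print(n,p, "cradle",d@ex,d@ey)
E
```

```text
base -y [ 0.5039 -0.185   0.01  ] cradle -0.04305702004938108 -0.08349351699881677
base +y [ 0.4924 -0.0762  0.01  ] cradle -0.04308171549067086 0.02592776343178936
Vrest -x -y [ 0.5217 -0.1849  0.036 ] cradle -0.025408319975821395 -0.08525068473577244
Vrest +y [ 0.5184 -0.1409  0.036 ] cradle -0.024084812866180035 -0.04108876018224093
block -y [ 0.5171 -0.1174  0.044 ] cradle -0.02285160734493964 -0.017650426632958228
block+y [ 0.514  -0.0862  0.044 ] cradle -0.022699595471209193 0.013773611689829933
motor top edge L [ 0.5321 -0.2063  0.044 ] cradle -0.01725836341398296 -0.10756471378599929
motor top edge R [ 0.5272 -0.1467  0.044 ] cradle -0.01586936876840134 -0.04775483071467707
motor bot L [ 0.5694 -0.2064  0.044 ] cradle 0.01980339455647002 -0.11156997571100243
motor bot R [ 0.5626 -0.1451  0.044 ] cradle 0.019505097907829953 -0.04996050502615838
tail [ 0.5507 -0.2184  0.044 ] cradle -3.2362025575348764e-05 -0.12157114461414281
shoulder [ 0.5352 -0.1424  0.06  ] cradle -0.00745893845987944 -0.044317813972057786
nut [ 0.4697 -0.1075  0.051 ] cradle -0.06900484631863417 -0.0027457154251623673
boltpiv [ 0.504 -0.104  0.018] cradle -0.03450979254393687 -0.0028636112657526155
```

```bash
python3 -m crank '[{"x":0.018,"y":0.0,"z":-0.036,"twist":0.0,"claw":0.0},{"x":0.018,"y":0.0,"z":-0.036,"twist":0.0,"claw":0.0},{"x":0.018,"y":0.0,"z":-0.036,"twist":0.0,"claw":0.0},{"x":0.018,"y":0.0,"z":-0.036,"twist":0.0,"claw":0.0},{"x":0.018,"y":0.0,"z":-0.036,"twist":0.0,"claw":0.0},{"x":0.0,"y":0.03,"z":0.0,"twist":0.0,"claw":0.0},{"x":0.0,"y":0.04,"z":0.0,"twist":0.0,"claw":0.0},{"x":0.0,"y":0.04,"z":0.0,"twist":0.0,"claw":0.0},{"x":0.0,"y":0.04,"z":0.0,"twist":0.0,"claw":0.0},{"x":0.0,"y":0.0,"z":0.0,"twist":0.0,"claw":0.0}]'
python3 - <<'E'
from h import *
s=robot.read_state(); print(s["tool_pos"],s["contact_force"])
im=robot.camera("side"); cv2.imwrite("pics/d2.png",im[:,:,::-1])
crop('pics/d2.png',300,190,200,150,4,'pics/d2c.png')
E
```

```text
t: 2.75
tool_pos: [0.5472, -0.2427, 0.0961]
tool_rot: [-1.563, -0.074, 0.092]
contact_force: [-1.6, 0.9, 0.2]
grip_width: -0.0
[ 0.5472 -0.2427  0.0961] [-1.5849  0.8782  0.24  ]
```

View pics/d2c.png

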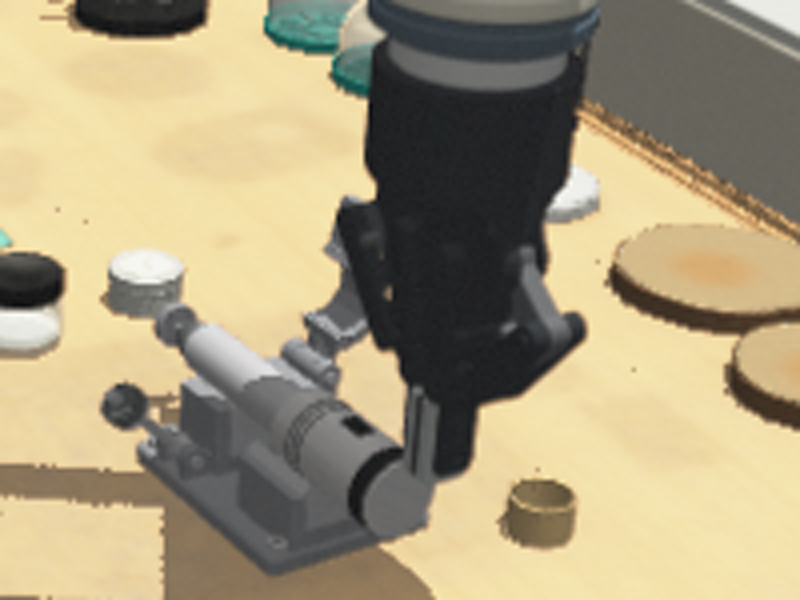

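```bash
python3 -m crank '[{"x":0.003,"y":0.017,"z":-0.002,"twist":0.0,"claw":0.0},{"x":0.003,"y":0.017,"z":0.0,"twist":0.0,"claw":0.0},{"x":0.0,"y":0.017,"z":0.0,"twist":0.0,"claw":0.0},{"x":0.0,"y":0.0,"z":0.0,"twist":0.0,"claw":0.0}]'
python3 - <<'E'
from h import *
s=robot.read_state(); print(s["tool_pos"],s["contact_force"])
im=robot.camera("scene"); cv2.imwrite("pics/s3.png",im[:,:,::-1])
crop('pics/s3.png',340,130,160,120,5,'pics/s3c.png')
E
```

```text
t: 3.13
tool_pos: [0.5584, -0.2468, 0.0527]
tool_rot: [-1.569, -0.082, 0.083]
contact_force: [-0.2, 0.4, 0.8]
grip_width: 0.001
[ 0.5584 -0.2468  0.0527] [-0.1888  0.4147  0.8311]
```

View pics/s3c.png

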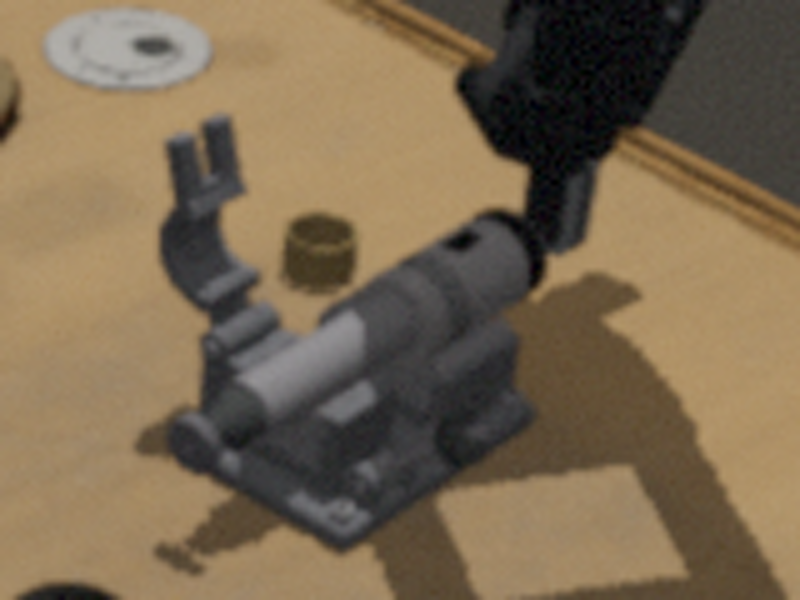

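```bash
python3 -m crank '[{"x":-0.002,"y":0.004,"z":0.006,"twist":0.0,"claw":0.0},{"x":-0.002,"y":0.0,"z":0.006,"twist":0.0,"claw":0.0},{"x":0.0,"y":0.0,"z":0.006,"twist":0.0,"claw":0.0},{"x":0.0,"y":0.0,"z":0.006,"twist":0.0,"claw":0.0},{"x":0.0,"y":0.0,"z":0.006,"twist":0.0,"claw":0.0},{"x":0.0,"y":0.0,"z":0.0,"twist":0.0,"claw":0.0}]'
python3 - <<'E'
from h import *
s=robot.read_state(); print(s["tool_pos"],s["contact_force"])
im=robot.camera("side"); cv2.imwrite("pics/d4.png",im[:,:,::-1])
crop('pics/d4.png',300,190,200,150,4,'pics/d4c.png')
E
```

```text
t: 3.68
tool_pos: [0.5514, -0.2176, 0.049]
tool_rot: [-1.57, -0.083, 0.082]
contact_force: [-0.2, -0.0, -0.6]
grip_width: 0.0
[ 0.5514 -0.2176  0.049 ] [-0.1532 -0.0046 -0.61  ]
```

View pics/d4c.png

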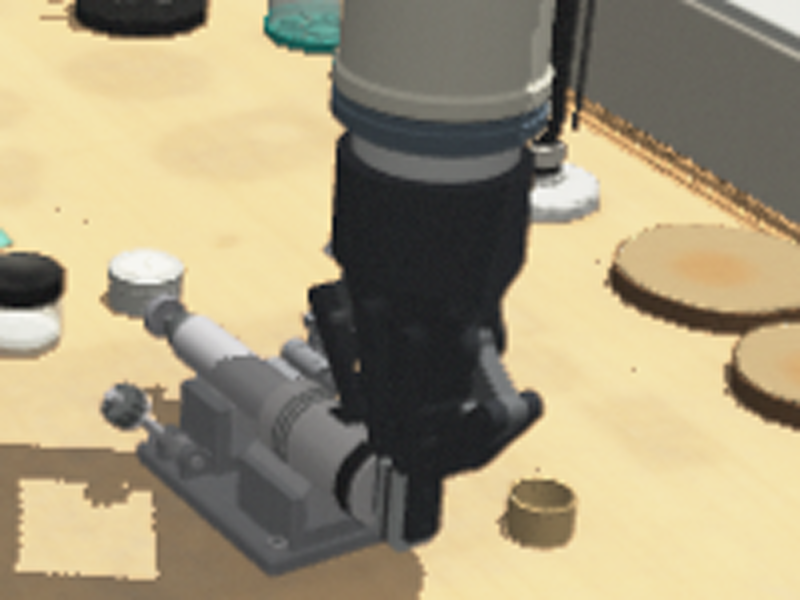

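```bash
python3 -m crank '[{"x":0.0,"y":0.0,"z":0.004,"twist":0.0,"claw":0.0},{"x":0.0,"y":0.0,"z":0.004,"twist":0.0,"claw":0.0},{"x":0.0,"y":0.0,"z":0.004,"twist":0.0,"claw":0.0},{"x":0.0,"y":0.0,"z":0.0,"twist":0.0,"claw":0.0}]';python3 -m crank '[{"x":0.0,"y":0.0,"z":0.002,"twist":0.0,"claw":0.0},{"x":0.0,"y":0.0,"z":0.002,"twist":0.0,"claw":0.0},{"x":0.0,"y":0.0,"z":0.0,"twist":0.0,"claw":0.0}]'
```

```text
t: 4.07
tool_pos: [0.5501, -0.2063, 0.0486]
tool_rot: [-1.57, -0.083, 0.081]
contact_force: [-0.2, -1.7, 1.3]
grip_width: 0.001
t: 4.32
tool_pos: [0.5497, -0.2026, 0.0485]
tool_rot: [-1.57, -0.083, 0.081]
contact_force: [0.7, -3.2, 3.0]
grip_width: -0.001
```

```bash
for i in 1; do python3 -m crank '[{"x":0.0,"y":0.0,"z":0.002,"twist":0.0,"claw":0.0},{"x":0.0,"y":0.0,"z":0.002,"twist":0.0,"claw":0.0},{"x":0.0,"y":0.0,"z":0.0,"twist":0.0,"claw":0.0}]'; done; python3 -m crank '[{"x":0.0,"y":0.0,"z":0.002,"twist":0.0,"claw":0.0},{"x":0.0,"y":0.0,"z":0.0,"twist":0.0,"claw":0.0}]'
```

```text
t: 4.57
tool_pos: [0.5493, -0.1991, 0.0485]
tool_rot: [-1.57, -0.083, 0.082]
contact_force: [0.2, -6.8, 2.6]
grip_width: 0.004
t: 4.73
tool_pos: [0.5497, -0.1988, 0.0489]
tool_rot: [-1.573, -0.085, 0.081]
contact_force: [-0.5, -18.6, 4.1]
grip_width: -0.006
```

```bash
python3 -m crank '[{"x":0.0,"y":0.0,"z":0.001,"twist":0.0,"claw":0.0},{"x":0.0,"y":0.0,"z":0.0,"twist":0.0,"claw":0.0}]'; python3 -m crank '[{"x":0.0,"y":0.0,"z":-0.004,"twist":0.0,"claw":0.0},{"x":0.0,"y":0.0,"z":-0.02,"twist":0.0,"claw":0.0},{"x":0.0,"y":0.0,"z":-0.02,"twist":0.0,"claw":0.0},{"x":0.0,"y":-0.04,"z":0.0,"twist":0.0,"claw":0.0},{"x":0.0,"y":-0.04,"z":0.0,"twist":0.0,"claw":0.0},{"x":0.0,"y":-0.04,"z":0.0,"twist":0.0,"claw":0.0},{"x":0.0,"y":0.0,"z":0.0,"twist":0.0,"claw":0.0}]'
python3 - <<'E'
from h import *
s=robot.read_state(); print(s["tool_pos"],s["contact_force"])
im=robot.camera("side"); cv2.imwrite("pics/d5.png",im[:,:,::-1])
crop('pics/d5.png',300,210,160,120,5,'pics/d5c.png')
im=robot.camera("scene"); cv2.imwrite("pics/s5.png",im[:,:,::-1])
crop('pics/s5.png',350,140,120,90,6,'pics/s5c.png')
E
```

```text
t: 4.9
tool_pos: [0.5498, -0.1987, 0.049]
tool_rot: [-1.574, -0.085, 0.081]
contact_force: [-0.8, -21.8, 3.3]
grip_width: -0.002
t: 5.48
tool_pos: [0.5567, -0.2405, 0.1753]
tool_rot: [-1.573, -0.088, 0.075]
contact_force: [2.7, 0.2, 1.0]
grip_width: 0.002
[ 0.5567 -0.2405  0.1753] [2.7376 0.1813 0.9952]
```

View pics/d5c.png

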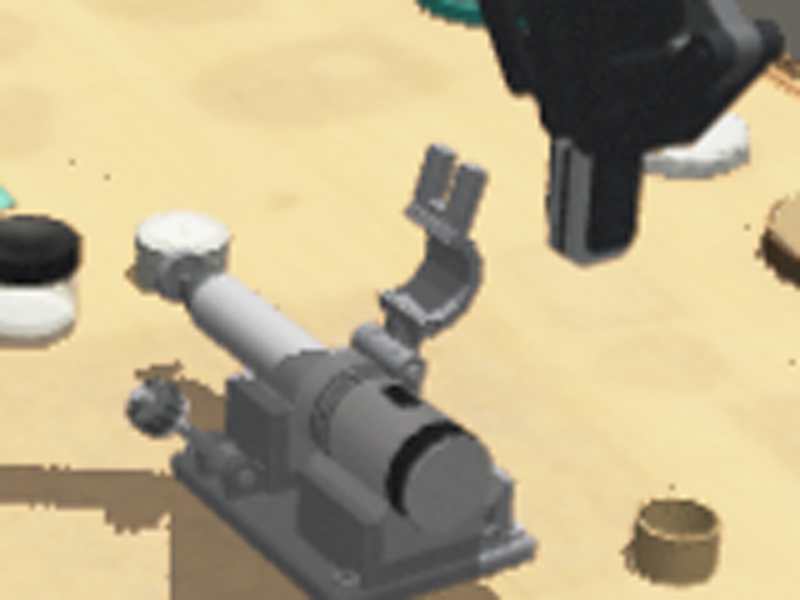

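View pics/s5c.png

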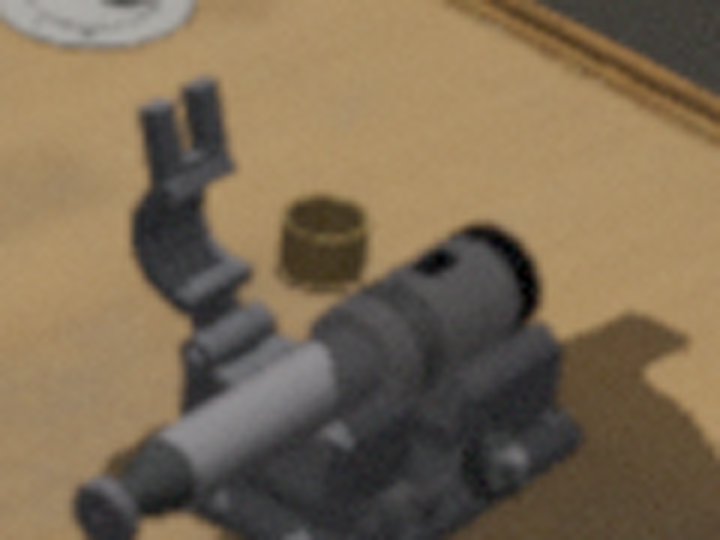

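```bash
python3 -m crank '[{"x":0.029,"y":0.0,"z":0.0,"twist":0.0,"claw":0.0},{"x":0.029,"y":0.0,"z":0.01,"twist":0.0,"claw":0.0},{"x":0.03,"y":0.0,"z":0.02,"twist":0.0,"claw":0.0},{"x":0.0,"y":0.0,"z":0.038,"twist":0.0,"claw":0.0},{"x":0.0,"y":0.0,"z":0.038,"twist":0.0,"claw":0.0},{"x":0.0,"y":0.0,"z":0.036,"twist":0.0,"claw":0.0},{"x":0.0,"y":0.02,"z":0.0,"twist":0.0,"claw":0.0},{"x":0.0,"y":0.02,"z":0.0,"twist":0.0,"claw":0.0},{"x":0.0,"y":0.0,"z":0.0,"twist":0.0,"claw":0.0}]'
python3 - <<'E'
from h import *
print("tail",onz("side",390.0,305.6,.044))
s=robot.read_state(); print(s["tool_pos"],s["contact_force"])
im=robot.camera("side"); cv2.imwrite("pics/d6.png",im[:,:,::-1])
crop('pics/d6.png',310,190,160,120,5,'pics/d6c.png')
E
```

```text
t: 6.33
tool_pos: [0.6223, -0.0871, 0.1229]
tool_rot: [-1.567, -0.076, 0.09]
contact_force: [-1.3, 0.9, -0.5]
grip_width: 0.002
tail [ 0.5488 -0.1835  0.044 ]
[ 0.6223 -0.0871  0.1229] [-1.2705  0.9131 -0.5245]
```

View pics/d6c.png

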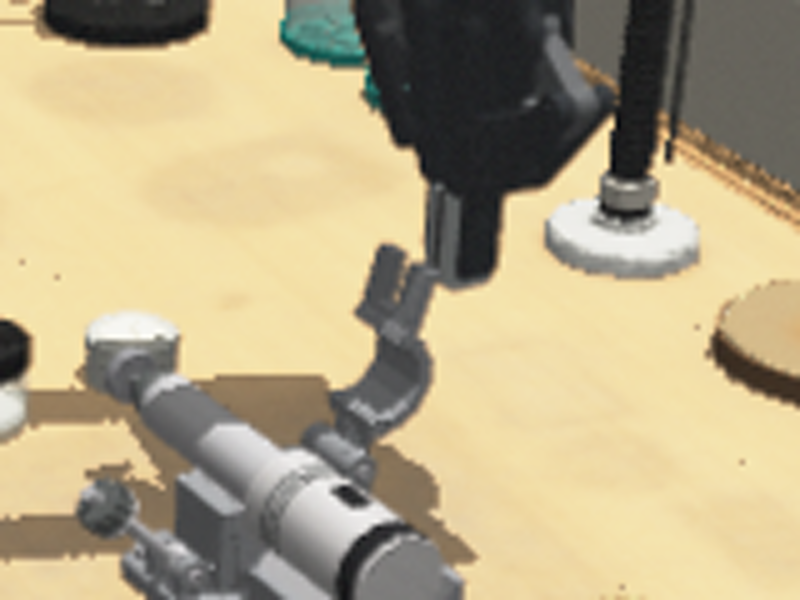

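```bash
cat >> h.py <<'E'
O=np.array([.538,-.0992,0]);YAW=.105
EX=np.array([np.cos(YAW),np.sin(YAW),0]);EY=np.array([-EX[1],EX[0],0])
def cr(p): d=np.asarray(p)-O; return np.array([d@EX,d@EY,d[2]])
def wo(p): return O+p[0]*EX+p[1]*EY+np.array([0,0,p[2]])
def tcp():
    s=robot.read_state(); print("t",round(s["t"],2),"cradle mm",1e3*cr(s["tool_pos"]),"F",s["contact_force"])
E
python3 -m crank '[{"x":-0.004,"y":0.0,"z":-0.002,"twist":0.0,"claw":0.0},{"x":-0.004,"y":0.0,"z":0.0,"twist":0.0,"claw":0.0},{"x":-0.004,"y":0.0,"z":0.0,"twist":0.0,"claw":0.0},{"x":-0.004,"y":0.0,"z":0.0,"twist":0.0,"claw":0.0},{"x":0.0,"y":0.0,"z":0.0,"twist":0.0,"claw":0.0}]'; python3 -c "
from h import *
tcp()
im=robot.camera('side'); cv2.imwrite('pics/d7.png',im[:,:,::-1])
crop('pics/d7.png',310,190,160,120,5,'pics/d7c.png')"
```

```text
t: 6.8
tool_pos: [0.6098, -0.093, 0.1291]
tool_rot: [-1.569, -0.082, 0.081]
contact_force: [0.3, -0.2, -0.3]
grip_width: 0.002
t 6.8 cradle mm [ 72.0804  -1.4021 129.0624] F [ 0.2567 -0.1977 -0.3075]
```

View pics/d7c.png

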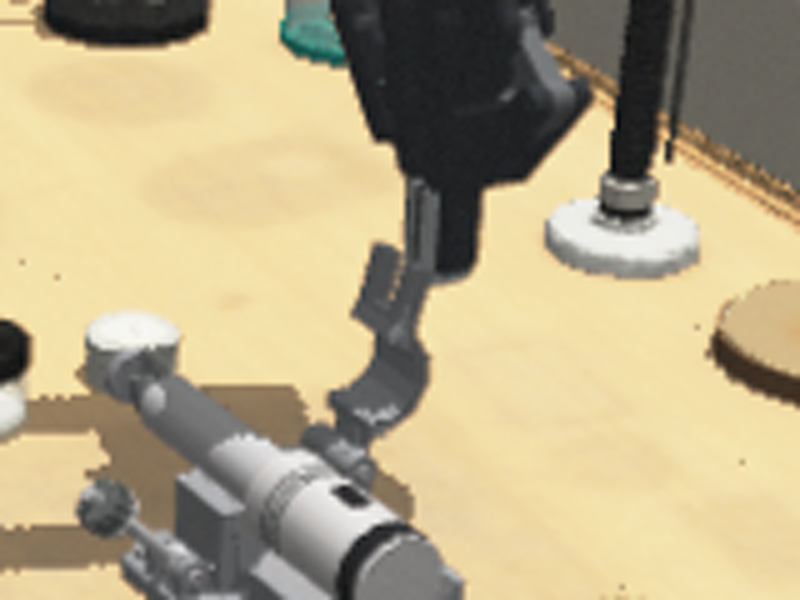

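```bash
python3 -m crank '[{"x":-0.005,"y":0.0,"z":0.0,"twist":0.0,"claw":0.0},{"x":-0.005,"y":-0.001,"z":0.0,"twist":0.0,"claw":0.0},{"x":-0.005,"y":-0.001,"z":0.001,"twist":0.0,"claw":0.0},{"x":-0.005,"y":0.0,"z":0.0,"twist":0.0,"claw":0.0},{"x":0.0,"y":0.0,"z":0.0,"twist":0.0,"claw":0.0}]'; python3 -c "
from h import *
tcp()
im=robot.camera('side'); cv2.imwrite('pics/d8.png',im[:,:,::-1])
crop('pics/d8.png',310,190,160,120,5,'pics/d8c.png')"
```

```text
t: 7.27
tool_pos: [0.589, -0.0936, 0.1303]
tool_rot: [-1.569, -0.081, 0.083]
contact_force: [-0.5, 0.4, 0.1]
grip_width: 0.002
t 7.27 cradle mm [ 51.3124   0.2307 130.2688] F [-0.4657  0.4159  0.1013]
```

View pics/d8c.png

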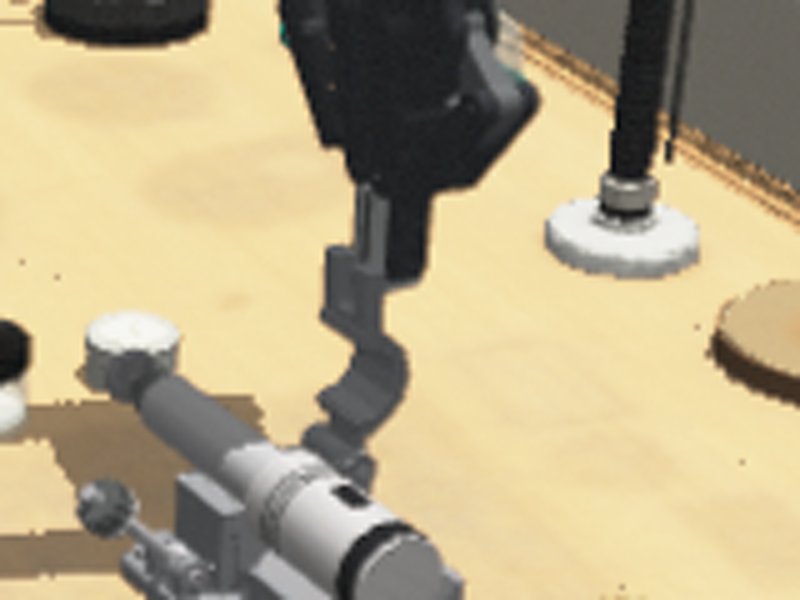

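```bash
python3 -m crank '[{"x":-0.006,"y":-0.002,"z":0.0,"twist":0.0,"claw":0.0},{"x":-0.006,"y":0.0,"z":0.0,"twist":0.0,"claw":0.0},{"x":-0.006,"y":0.0,"z":0.0,"twist":0.0,"claw":0.0},{"x":-0.005,"y":0.0,"z":0.0,"twist":0.0,"claw":0.0},{"x":-0.006,"y":0.001,"z":0.0,"twist":0.0,"claw":0.0},{"x":-0.005,"y":0.001,"z":0.0,"twist":0.0,"claw":0.0},{"x":-0.006,"y":0.002,"z":0.0,"twist":0.0,"claw":0.0},{"x":-0.005,"y":0.001,"z":0.0,"twist":0.0,"claw":0.0},{"x":0.0,"y":0.0,"z":0.0,"twist":0.0,"claw":0.0}]'; python3 -c "
from h import *
tcp()
im=robot.camera('side'); cv2.imwrite('pics/d9.png',im[:,:,::-1])
crop('pics/d9.png',290,190,160,120,5,'pics/d9c.png')"
```

```text
t: 8.07
tool_pos: [0.544, -0.0983, 0.1268]
tool_rot: [-1.569, -0.081, 0.083]
contact_force: [-0.4, -0.2, 0.5]
grip_width: 0.002
t 8.07 cradle mm [  6.058    0.2401 126.7795] F [-0.3526 -0.1938  0.4624]
```

View pics/d9c.png

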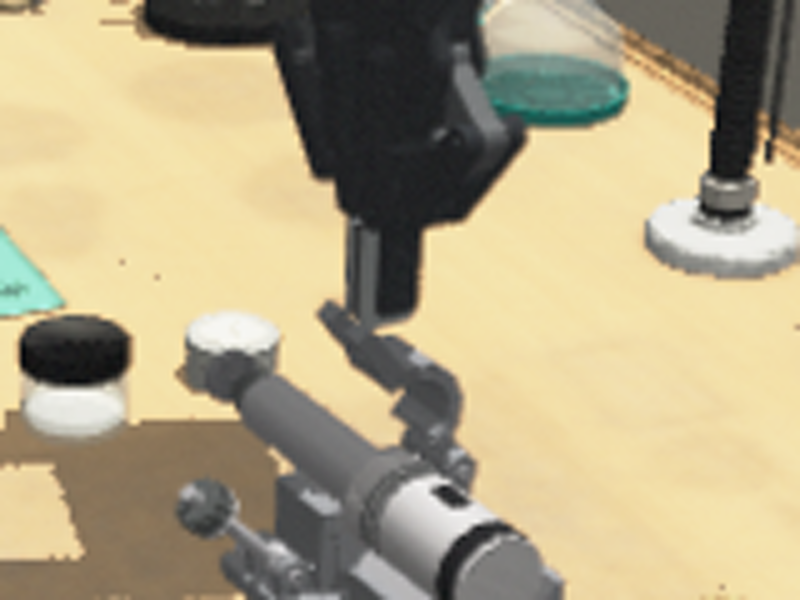

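```bash
python3 -m crank '[{"x":-0.005,"y":0.002,"z":0.0,"twist":0.0,"claw":0.0},{"x":-0.005,"y":0.002,"z":0.0,"twist":0.0,"claw":0.0},{"x":-0.004,"y":0.003,"z":0.0,"twist":0.0,"claw":0.0},{"x":-0.005,"y":0.003,"z":0.0,"twist":0.0,"claw":0.0},{"x":-0.005,"y":0.003,"z":0.0,"twist":0.0,"claw":0.0},{"x":-0.005,"y":0.004,"z":0.0,"twist":0.0,"claw":0.0},{"x":-0.004,"y":0.006,"z":0.0,"twist":0.0,"claw":0.0},{"x":-0.004,"y":0.007,"z":0.0,"twist":0.0,"claw":0.0},{"x":0.0,"y":0.0,"z":0.0,"twist":0.0,"claw":0.0}]'; python3 -c "
from h import *
tcp()
im=robot.camera('side'); cv2.imwrite('pics/d10.png',im[:,:,::-1])
crop('pics/d10.png',290,200,160,120,5,'pics/d10c.png')"
```

```text
t: 8.87
tool_pos: [0.5068, -0.102, 0.0957]
tool_rot: [-1.569, -0.08, 0.084]
contact_force: [-0.3, 0.1, -0.3]
grip_width: -0.0
t 8.87 cradle mm [-31.3029   0.4653  95.6874] F [-0.3212  0.1142 -0.2625]
```

View pics/d10c.png

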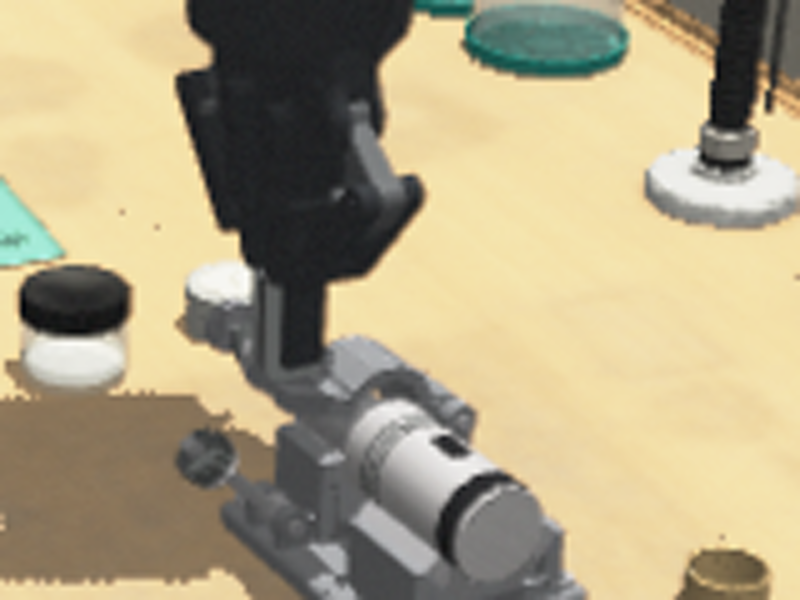

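```bash
python3 -m crank '[{"x":-0.002,"y":0.005,"z":0.0,"twist":0.0,"claw":0.0},{"x":-0.002,"y":0.005,"z":0.0,"twist":0.0,"claw":0.0},{"x":0.0,"y":0.005,"z":0.0,"twist":0.0,"claw":0.0},{"x":0.0,"y":0.003,"z":0.0,"twist":0.0,"claw":0.0},{"x":0.0,"y":0.002,"z":0.0,"twist":0.0,"claw":0.0},{"x":0.0,"y":0.0,"z":0.0,"twist":0.0,"claw":0.0}]'; python3 -m crank '[{"x":0.0,"y":0.002,"z":0.0,"twist":0.0,"claw":0.0},{"x":0.0,"y":0.0,"z":0.0,"twist":0.0,"claw":0.0}]'; python3 -c "
from h import *
tcp()"
```

```text
t: 9.42
tool_pos: [0.5046, -0.1025, 0.0767]
tool_rot: [-1.569, -0.081, 0.083]
contact_force: [0.3, 1.0, 0.7]
grip_width: -0.002
t: 9.58
tool_pos: [0.5048, -0.1026, 0.0751]
tool_rot: [-1.569, -0.082, 0.082]
contact_force: [0.4, 0.9, 0.1]
grip_width: -0.002
t 9.58 cradle mm [-33.3572   0.1279  75.121 ] F [0.3924 0.897  0.0954]
```

```bash
python3 -m crank '[{"x":-0.001,"y":0.002,"z":0.0,"twist":0.0,"claw":0.0},{"x":0.0,"y":0.0,"z":0.0,"twist":0.0,"claw":0.0}]'; python3 -m crank '[{"x":0.0,"y":0.002,"z":0.0,"twist":0.0,"claw":0.0},{"x":0.0,"y":0.0,"z":0.0,"twist":0.0,"claw":0.0}]'; python3 -c "
from h import *
tcp()"
```

```text
t: 9.75
tool_pos: [0.5045, -0.1028, 0.0738]
tool_rot: [-1.57, -0.083, 0.081]
contact_force: [0.3, 1.3, 6.8]
grip_width: 0.004
t: 9.92
tool_pos: [0.5045, -0.1028, 0.073]
tool_rot: [-1.57, -0.083, 0.081]
contact_force: [-6.4, 2.1, 26.5]
grip_width: 0.003
t 9.92 cradle mm [-33.669   -0.1029  72.9759] F [-6.389   2.1442 26.4998]
```

```bash
python3 -m crank '[{"x":0.0,"y":-0.004,"z":0.0,"twist":0.0,"claw":0.0},{"x":0.0,"y":-0.02,"z":0.0,"twist":0.0,"claw":0.0},{"x":0.0,"y":-0.03,"z":0.0,"twist":0.0,"claw":0.0},{"x":-0.022,"y":0.0,"z":0.0,"twist":0.0,"claw":0.0},{"x":-0.022,"y":0.0,"z":0.0,"twist":0.0,"claw":0.0},{"x":-0.022,"y":0.0,"z":0.0,"twist":0.0,"claw":0.0},{"x":0.0,"y":0.0,"z":0.0,"twist":0.0,"claw":0.0}]'; python3 -c "
from h import *
tcp()
for n,x,y in (('side',290,200),('scene',340,140)):
    im=robot.camera(n); cv2.imwrite(f'pics/{n}11.png',im[:,:,::-1])
    crop(f'pics/{n}11.png',x,y,160,120,5,f'pics/{n}11c.png')"
```

```text
t: 10.5
tool_pos: [0.4337, -0.1092, 0.1249]
tool_rot: [-1.568, -0.079, 0.085]
contact_force: [-0.4, 1.0, -0.4]
grip_width: -0.005
t 10.5 cradle mm [-104.7592    0.9586  124.8773] F [-0.3591  0.9987 -0.3501]
```

View pics/side11c.png

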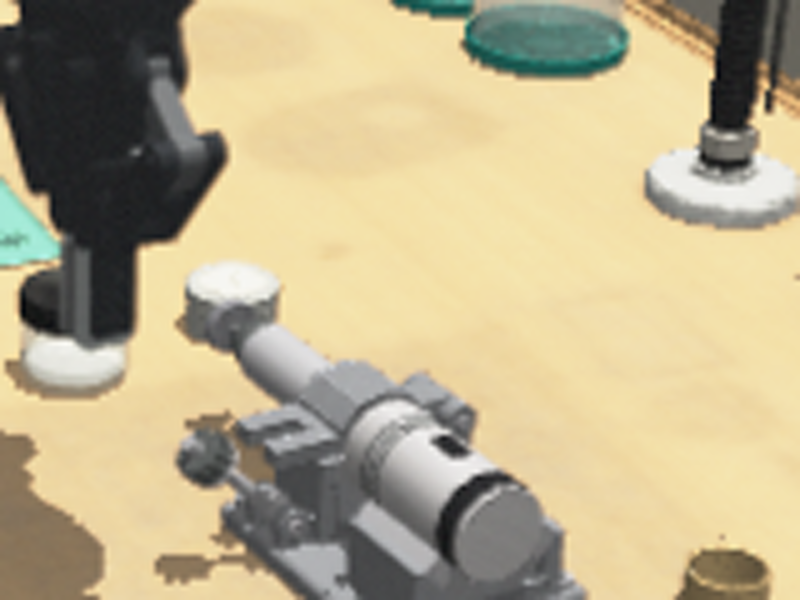

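View pics/scene11c.png

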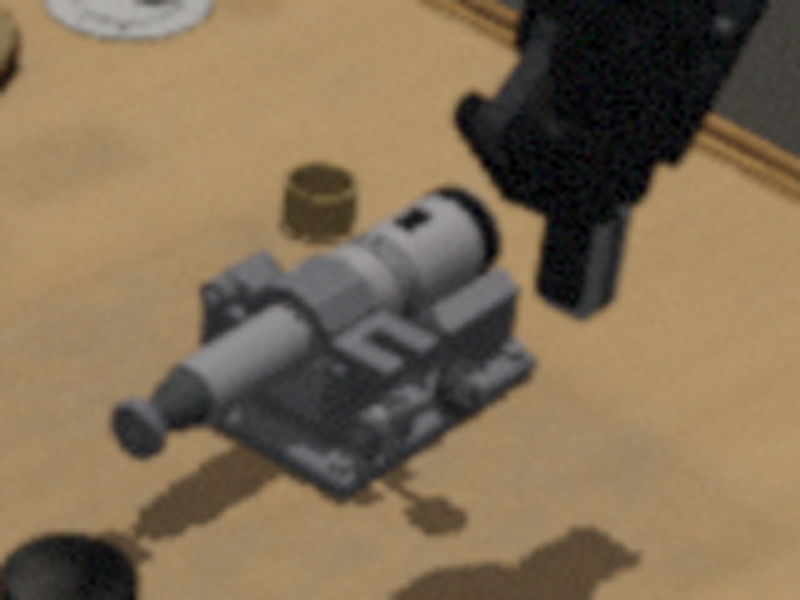

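The cap is closed and lies level, its slot facing the bolt at scene crop (395,345). The bolt still leans out. I'll lower the finger outside the nut and push.

```bash
python3 -m crank '[{"x":0.0,"y":0.022,"z":0.0,"twist":0.0,"claw":0.0},{"x":0.0,"y":0.022,"z":0.0,"twist":0.0,"claw":0.0},{"x":0.0,"y":0.022,"z":0.0,"twist":0.0,"claw":0.0},{"x":0.0,"y":0.0,"z":0.0,"twist":0.0,"claw":0.0},{"x":0.005,"y":0.0,"z":0.0,"twist":0.0,"claw":0.0},{"x":0.005,"y":0.0,"z":0.0,"twist":0.0,"claw":0.0},{"x":0.005,"y":0.0,"z":0.0,"twist":0.0,"claw":0.0},{"x":0.0,"y":0.0,"z":0.0,"twist":0.0,"claw":0.0}]'; python3 -c "
from h import *
tcp()
for n,x,y in (('side',290,200),):
    im=robot.camera(n); cv2.imwrite(f'pics/{n}12.png',im[:,:,::-1])
    crop(f'pics/{n}12.png',x,y,160,120,5,f'pics/{n}12c.png')"
```

```text
t: 11.27
tool_pos: [0.454, -0.1081, 0.0604]
tool_rot: [-1.57, -0.082, 0.082]
contact_force: [-3.4, -0.5, 2.7]
grip_width: 0.002
t 11.27 cradle mm [-84.4518  -0.0064  60.3552] F [-3.4023 -0.4522  2.7342]
```

View pics/side12c.png

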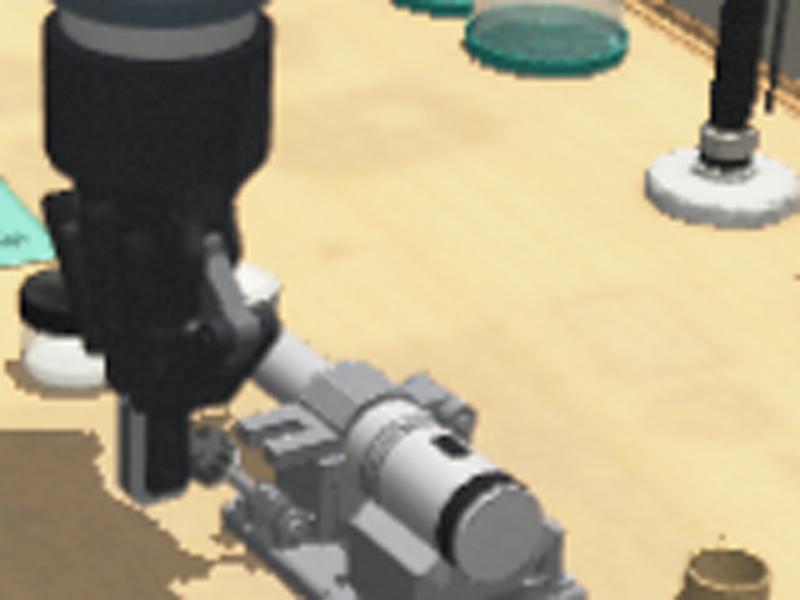

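```bash
python3 -m crank '[{"x":0.004,"y":0.0,"z":0.0,"twist":0.0,"claw":0.0},{"x":0.004,"y":0.0,"z":0.0,"twist":0.0,"claw":0.0},{"x":0.004,"y":0.0,"z":0.0,"twist":0.0,"claw":0.0},{"x":0.004,"y":0.0,"z":0.0,"twist":0.0,"claw":0.0},{"x":0.0,"y":0.0,"z":0.0,"twist":0.0,"claw":0.0}]'; python3 -c "
from h import *
tcp()
for n,x,y in (('side',290,200),):
    im=robot.camera(n); cv2.imwrite(f'pics/{n}13.png',im[:,:,::-1])
    crop(f'pics/{n}13.png',x,y,160,120,5,f'pics/{n}13c.png')"
```

```text
t: 11.73
tool_pos: [0.4709, -0.1065, 0.0601]
tool_rot: [-1.57, -0.084, 0.08]
contact_force: [0.2, -0.6, 0.5]
grip_width: -0.0
t 11.73 cradle mm [-67.4538  -0.2275  60.0679] F [ 0.232  -0.5658  0.5244]
```

View pics/side13c.png

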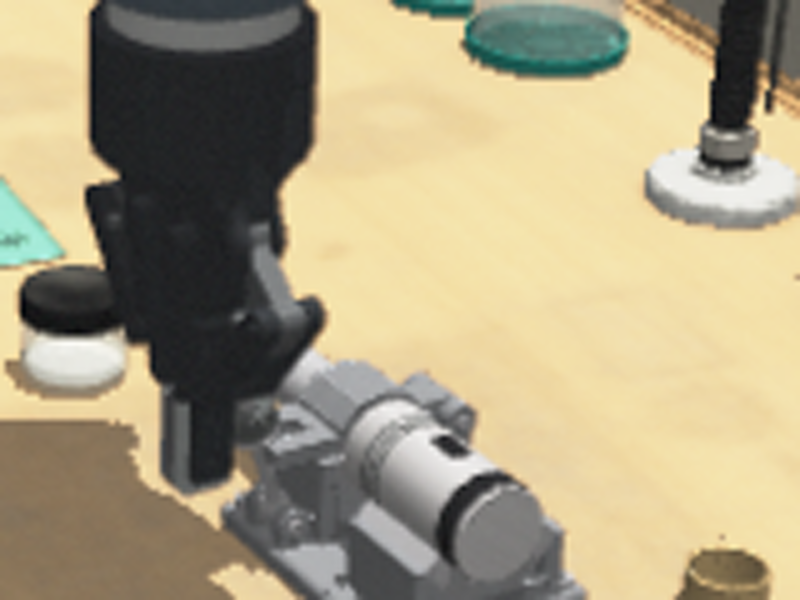

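```bash
python3 -m crank '[{"x":-0.006,"y":0.0,"z":0.0,"twist":0.0,"claw":0.0},{"x":0.0,"y":-0.01,"z":0.0,"twist":0.0,"claw":0.0},{"x":0.0,"y":-0.01,"z":0.0,"twist":0.0,"claw":0.0},{"x":0.0,"y":0.0,"z":0.0,"twist":0.0,"claw":0.0},{"x":0.0,"y":0.0,"z":0.0,"twist":0.0,"claw":0.0}]'; python3 -c "
from h import *
tcp()"
python3 -m crank '[{"x":0.004,"y":0.0,"z":0.0,"twist":0.0,"claw":0.0},{"x":0.004,"y":0.0,"z":0.0,"twist":0.0,"claw":0.0},{"x":0.004,"y":0.0,"z":0.0,"twist":0.0,"claw":0.0},{"x":0.003,"y":0.0,"z":0.0,"twist":0.0,"claw":0.0},{"x":0.0,"y":0.0,"z":0.0,"twist":0.0,"claw":0.0}]'; python3 -c "
from h import *
tcp()
for n,x,y in (('side',290,200),('scene',340,140)):
    im=robot.camera(n); cv2.imwrite(f'pics/{n}14.png',im[:,:,::-1])
    crop(f'pics/{n}14.png',x,y,160,120,5,f'pics/{n}14c.png')"
```

```text
t: 12.2
tool_pos: [0.4638, -0.1072, 0.0804]
tool_rot: [-1.57, -0.084, 0.08]
contact_force: [-0.6, -0.2, -0.0]
grip_width: 0.002
t 12.2 cradle mm [-74.6041  -0.1809  80.4314] F [-0.5962 -0.1786 -0.0403]
t: 12.62
tool_pos: [0.4787, -0.1053, 0.0791]
tool_rot: [-1.569, -0.082, 0.082]
contact_force: [-0.2, -0.2, 0.3]
grip_width: 0.005
t 12.62 cradle mm [-59.6073   0.0992  79.0908] F [-0.1743 -0.176   0.298 ]
```

View pics/side14c.png

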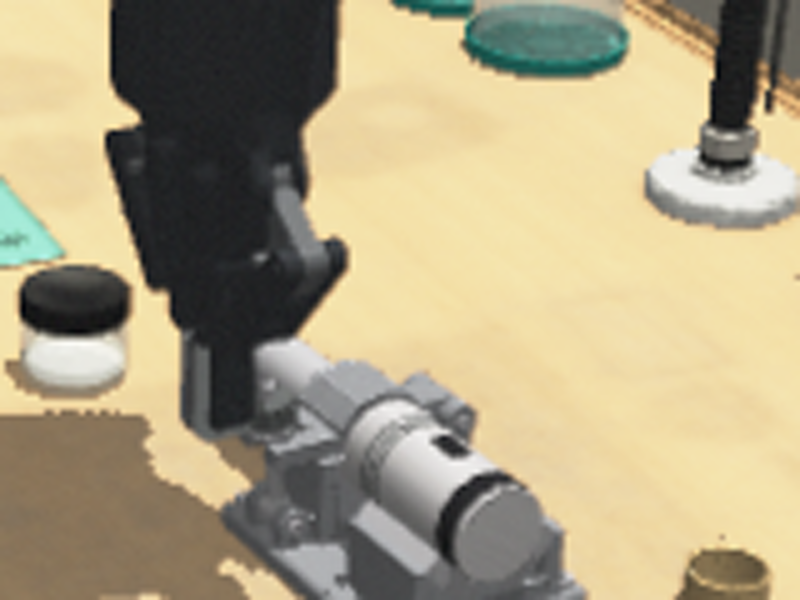

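View pics/scene14c.png

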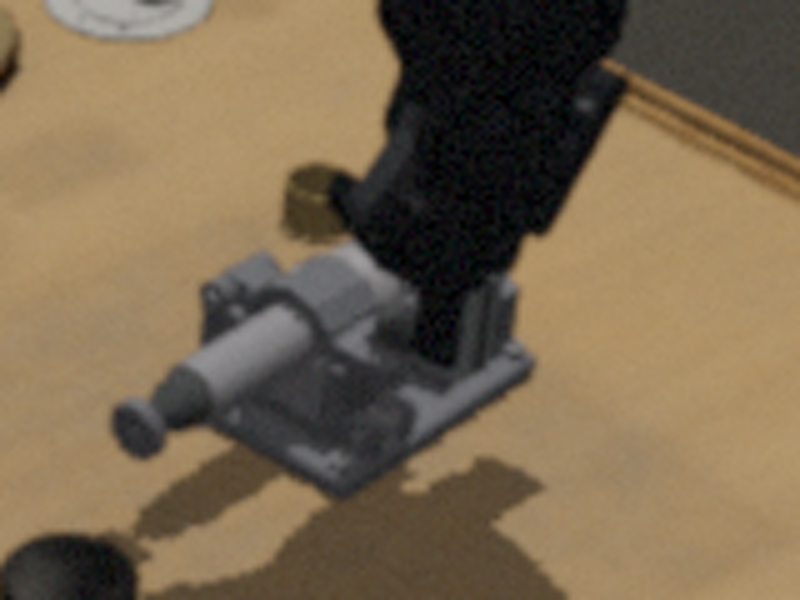

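```bash
python3 -m crank '[{"x":0.002,"y":0.0,"z":0.0,"twist":0.0,"claw":0.0},{"x":0.002,"y":0.0,"z":0.0,"twist":0.0,"claw":0.0},{"x":0.0,"y":0.0,"z":0.0,"twist":0.0,"claw":0.0}]'; python3 -m crank '[{"x":0.001,"y":0.0,"z":0.0,"twist":0.0,"claw":0.0},{"x":0.0,"y":0.0,"z":0.0,"twist":0.0,"claw":0.0}]';python3 -m crank '[{"x":0.001,"y":0.0,"z":0.0,"twist":0.0,"claw":0.0},{"x":0.0,"y":0.0,"z":0.0,"twist":0.0,"claw":0.0}]';python3 -c "
from h import *
tcp()"
```

```text
t: 12.97
tool_pos: [0.4822, -0.105, 0.0793]
tool_rot: [-1.569, -0.082, 0.082]
contact_force: [-0.5, -0.6, 0.5]
grip_width: -0.004
t: 13.13
tool_pos: [0.483, -0.1049, 0.0793]
tool_rot: [-1.569, -0.082, 0.082]
contact_force: [-0.3, -0.5, 0.9]
grip_width: -0.002
t: 13.3
tool_pos: [0.484, -0.1048, 0.0793]
tool_rot: [-1.569, -0.082, 0.082]
contact_force: [-0.1, -0.2, 0.5]
grip_width: -0.004
t 13.3 cradle mm [-54.3192   0.1075  79.3194] F [-0.0921 -0.243   0.4512]
```

```bash
python3 -m crank '[{"x":0.001,"y":0.0,"z":0.0,"twist":0.0,"claw":0.0},{"x":0.0,"y":0.0,"z":0.0,"twist":0.0,"claw":0.0}]'; python3 -m crank '[{"x":0.001,"y":0.0,"z":0.0,"twist":0.0,"claw":0.0},{"x":0.0,"y":0.0,"z":0.0,"twist":0.0,"claw":0.0}]';python3 -c "
from h import *
tcp()"
```

```text
t: 13.47
tool_pos: [0.4843, -0.1047, 0.0792]
tool_rot: [-1.569, -0.081, 0.083]
contact_force: [-3.4, -2.0, 2.6]
grip_width: -0.004
t: 13.63
tool_pos: [0.4845, -0.1046, 0.0791]
tool_rot: [-1.569, -0.08, 0.084]
contact_force: [-6.4, -1.3, 4.3]
grip_width: -0.002
t 13.63 cradle mm [-53.7605   0.2812  79.0833] F [-6.4091 -1.2955  4.2881]
```

```bash
python3 -m crank '[{"x":0.002,"y":0.0,"z":0.0,"twist":0.0,"claw":0.0},{"x":0.0,"y":0.0,"z":0.0,"twist":0.0,"claw":0.0}]'; python3 -m crank '[{"x":0.001,"y":0.0,"z":0.0,"twist":0.0,"claw":0.0},{"x":0.0,"y":0.0,"z":0.0,"twist":0.0,"claw":0.0}]';python3 -c "
from h import *
tcp()"
```

```text
t: 13.8
tool_pos: [0.4848, -0.1043, 0.0788]
tool_rot: [-1.569, -0.077, 0.087]
contact_force: [-11.2, -3.5, 7.6]
grip_width: -0.001
t: 13.97
tool_pos: [0.485, -0.1042, 0.0786]
tool_rot: [-1.568, -0.076, 0.089]
contact_force: [-13.6, -3.4, 9.0]
grip_width: 0.0
t 13.97 cradle mm [-53.2537   0.5848  78.6097] F [-13.5962  -3.428    8.9634]
```

```bash
python3 -m crank '[{"x":-0.005,"y":0.0,"z":0.0,"twist":0.0,"claw":0.0},{"x":-0.02,"y":0.0,"z":0.0,"twist":0.0,"claw":0.0},{"x":-0.02,"y":0.0,"z":0.0,"twist":0.0,"claw":0.0},{"x":-0.01,"y":-0.04,"z":0.0,"twist":0.0,"claw":0.0},{"x":0.0,"y":-0.04,"z":0.0,"twist":0.0,"claw":0.0},{"x":0.0,"y":-0.04,"z":0.0,"twist":0.0,"claw":0.0},{"x":0.0,"y":-0.03,"z":0.0,"twist":0.0,"claw":0.0},{"x":0.0,"y":0.0,"z":0.0,"twist":0.0,"claw":0.0},{"x":0.0,"y":0.0,"z":0.0,"twist":0.0,"claw":0.0},{"x":0.0,"y":0.0,"z":0.0,"twist":0.0,"claw":0.0}]'; python3 -c "
from h import *
tcp()
for n,x,y in (('side',290,200),('scene',340,140)):
    im=robot.camera(n); cv2.imwrite(f'pics/{n}15.png',im[:,:,::-1])
    crop(f'pics/{n}15.png',x,y,160,120,5,f'pics/{n}15c.png')
s=robot.read_state(); im=robot.camera('wrist'); cv2.imwrite('pics/w15.png',im[:,:,::-1]); np.save('w15.npy',np.r_[s['tool_pos'],s['tool_rot']])
crop('pics/w15.png',180,200,220,165,3,'pics/w15c.png')"
```

```text
t: 14.8
tool_pos: [0.4341, -0.1099, 0.229]
tool_rot: [-1.569, -0.082, 0.082]
contact_force: [-0.3, 0.0, -0.1]
grip_width: -0.003
t 14.8 cradle mm [-104.4598    0.2422  229.0471] F [-0.2923  0.0144 -0.0912]
```

View pics/side15c.png

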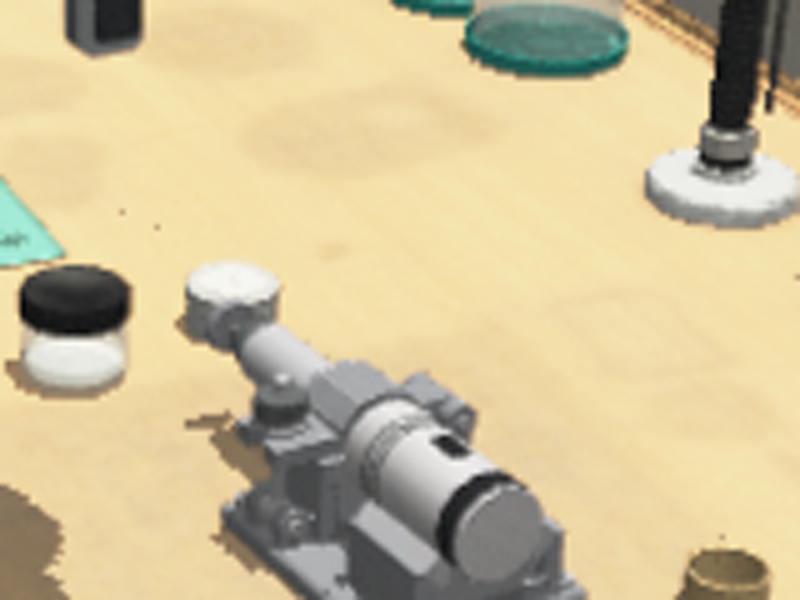

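View pics/scene15c.png

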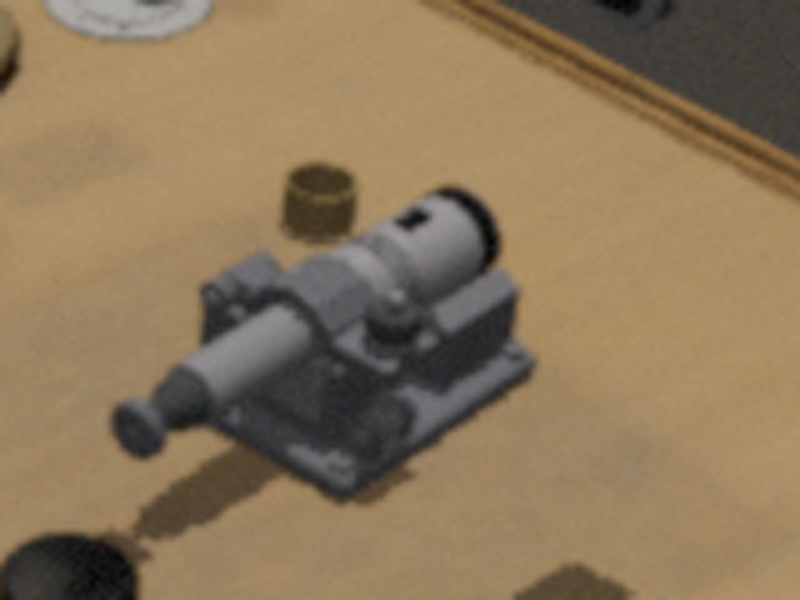

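View pics/w15c.png

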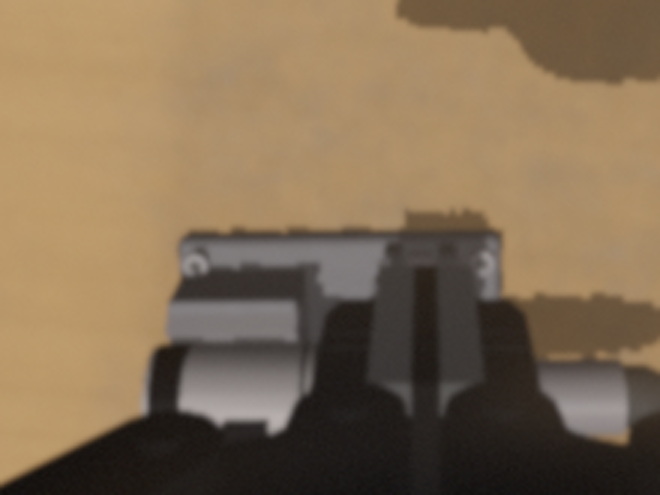

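```bash
python3 - <<'E'
from h import *
S=lambda u,v:(340+u/5-.4,140+v/5-.4)
D=lambda u,v:(290+u/5-.4,200+v/5-.4)
for n,a,b in (("nut",(282,409),(392,325)),("bolt end",(283,377),(397,291))):
    p,e=tri([ray("side",*D(*a)),ray("scene",*S(*b))]); print(n,1e3*cr(p),e[0])
print("tail",1e3*cr(onz("side",*D(498,530),.044)))
print("ear corner +y tip side z52",1e3*cr(onz("side",*D(238,427),.052)))
for q in ([-34,0,61],[-34,0,72]): print(proj("side",wo(np.array(q)/1e3)),proj("scene",wo(np.array(q)/1e3)))
print(D(282,409),D(283,377),S(392,325),S(397,291))
E
python3 -c "
from h import *
crop('pics/side15.png',330,260,40,30,20,'pics/z1.png');crop('pics/scene15.png',400,185,40,30,20,'pics/z2.png')"
```

```text
nut [-33.7131  -1.0232  58.8265] 0.00022136676696379645
bolt end [-33.8495  -1.685   72.177 ] 0.0006126672925636893
tail [  0.7512 -84.3834  44.    ]
ear corner +y tip side z52 [-47.9076   5.2806  52.    ]
[345.6787 280.0044] [417.9377 203.9733]
[345.8575 274.4473] [418.5937 198.6276]
(346.0, 281.40000000000003) (346.20000000000005, 275.0) (418.0, 204.6) (419.0, 197.79999999999998)
```

View pics/z1.png

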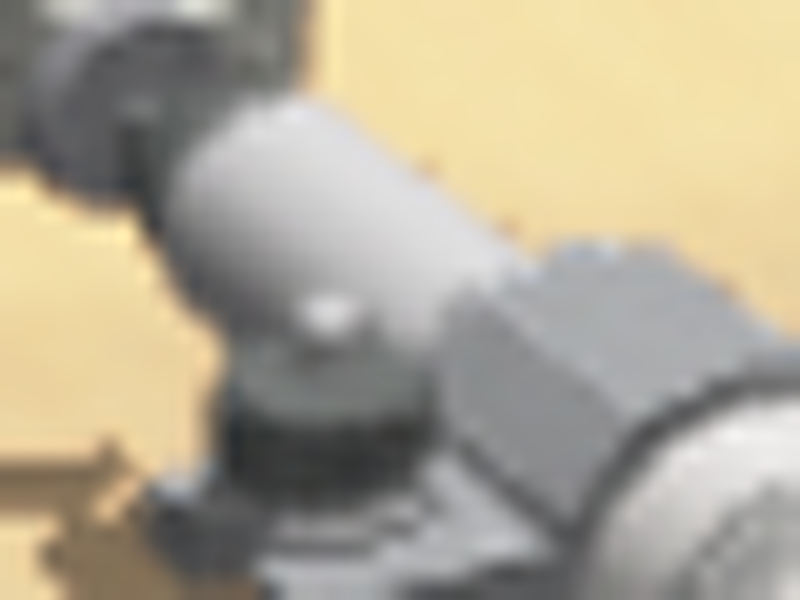

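View pics/z2.png

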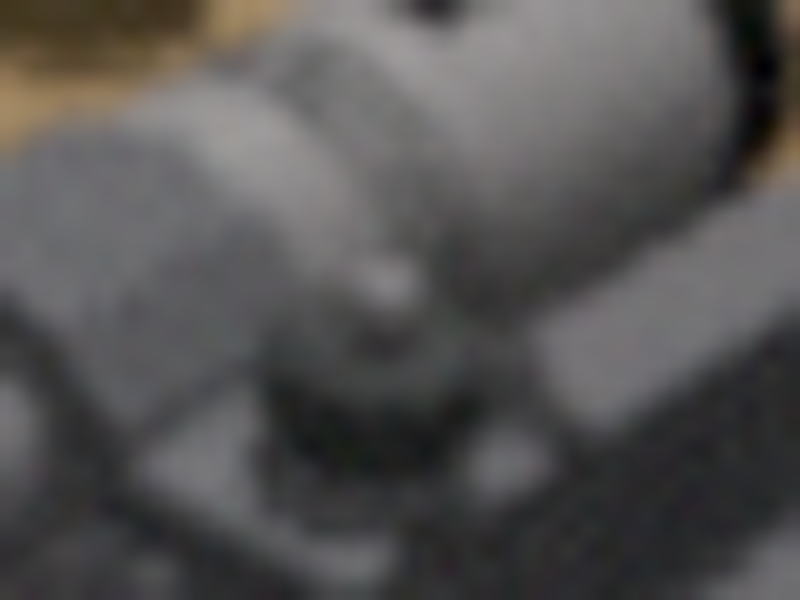

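```bash
python3 -c "
from h import *
a=cv2.imread('pics/side0.png').astype(int);b=cv2.imread('pics/side15.png').astype(int)
for n,(x,y,w,h) in dict(jar=(290,250,28,32),tin=(326,250,22,20),ring=(424,306,24,24)).items(): print(n,abs(a[y:y+h,x:x+w]-b[y:y+h,x:x+w]).mean())
tcp(); print(robot.close_job())"
```

```text
jar 2.0182291666666665
tin 13.374242424242425
ring 1.9074074074074074
t 14.95 cradle mm [-105.0936    0.4633  227.9558] F [ 0.2422 -0.5752 -0.0725]
the job is handed in; nothing more can be done
None
```

I did the job in the order asked and handed it in at t = 14.95 s, with the gripper raised clear and touching nothing. I used the closed fingers throughout and found no sign that any step failed.

- **Spindle:** I pushed the tail until it stopped, at about 22 N. The side camera puts the tail at y ≈ -84 to -85 mm, where home is -86 mm; that is within the 2 mm calibration.
- **Cap:** I swung it over and pressed it down until it stopped, at about 26 N, with the fingertips at about 51 mm, where the closed ear's face is 52 mm up. One ear corner read at x ≈ -48 mm instead of -44 mm; I put that down to picking the corner in a blurred picture. The pictures show the cap lying level over the tube.
- **Bolt:** I pushed it upright until it stopped, at about 14 N. Two views put the nut at x ≈ -33.7 mm and 59 mm up, and the bolt end at x ≈ -33.8 mm and 72 mm up; upright is x = -34 mm.
- **Jar, tin and ring:** The jar and ring look the same in the first and last side pictures. The tin's patch differed more (13, against about 2 for the other two). I think that is only the spindle nose now standing in front of it, as the tin's pixel position is unchanged, but I did not measure it again from another view.

I did not touch the orange look-alike.

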